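# Load-test a suspect saw battery pack

## Robot

A 6-joint arm with a two-finger parallel gripper is mounted at the origin on a cart in front of the work surface, level with it; the furniture and walls round the work are solid. World frame = base frame: x ahead of the robot, y to its left, z up, the work surface at z = 0. Lengths are in mm, angles in rad, forces in N, time in s.
With the tool pointing down it reaches from about 300 to 850 mm from the base axis. Payload 4.2 kg.
Tool frame: the origin (TCP) lies between the finger pads; the fingertips stand 25 mm ahead of it and the grasp point (between the pads) lies 6 mm ahead of it; z points along the fingers, y is the line along which they close (so a half turn about z gives the same grasp; the last joint's range is limited). The gripper opens to 91 mm and grips with 3 to 60 N. Pads are 32 mm wide; open, the fingers measure 118 mm over their backs; the gripper's body (76 mm by 178 mm) begins 60 mm behind the grasp point.
Start: joints at [1.095, 0.32, 1.565, -0, 1.257, -0.02], TCP at [253.108, 516.311, 238.976] pointing down, gripper open.
Joint ranges: [-3.11, 3.11], [-0.84, 2.01], [0.21, 2.61], [-1.34, 4.49], [0.05, 2.63], [-2.56, 2.56]. Speed limits (rad/s): [2.57, 2.57, 3.14, 3.14, 3.14, 3.14].

## Interface

Orientations are given as a unit quaternion [w, x, y, z].
In Python, from station import sense, get_image, ticket gives the robot as it stands.
- The arm moves only by the tool arm_command, never from a script. Its argument "moves" is a list of rows, each a list of 5 numbers: the shift along the world's x, y, z each as a share of 400 mm, from -1 to 1, then the turn about the world's z as a share of pi rad, from -1 to 1, then the opening in per cent of the stroke, from 0 (shut) to 100 (fully open). A call has exactly 8 rows; each row is the pose to reach, as a shift and turn from the pose commanded when the call began, turning the shorter way round; what a row does not reach only later rows make up. A row lasts 1/12 s, in which the tool goes at most 41.7 mm and 7.16 degrees, less where a joint would pass 70% of its speed; a pose out of reach is approached as far as the arm can. A call with a number of a shift or a turn outside -1 to 1 is refused whole. A call with a gripper value outside its range is refused whole. The fingers move at their own pace and stop on an object; the grip force is fixed at half the most. Time passes only in rows, so rows that repeat a pose let the fingers close, or fill a call up. It gives the time, the measured TCP pose, the force, the opening and the grip force at its end, in the units of the state.
- sense(): the state, without advancing time (a new reading comes with each control period).
- get_image(name): name is "scene" or "top"; returns a dict with "img" (480x640x3 uint8, red, green, blue), "intrinsics" (3x3 intrinsics, pixels), "rvec" (rotation vector, rad) and "tvec" (3), from world to camera coordinates, as OpenCV has them. Camera axes: x right, y down, z forward; pixel columns grow to the right and rows downward; lengths in mm; the calibration is good to about 2 mm. A picture is of the moment at which its call begins. There is no depth.
- ticket.finish_job(): hands the job in; it is judged then, once.
The state is a dict: "time": time; "joint_pos": joint angles; "dq": joint speeds; "tau": joint torques, N m; "ee_pos": TCP position; "ee_rot": TCP orientation; "contact_force": force on the tool from outside, world axes, zero at the start; "wrist_torque": the same for the moment, N m; "gripper_width": finger opening in mm; "grasp_force": force on a finger pad.
Only numpy, scipy, OpenCV 4.12 (cv2) and the standard library are available. Lean on these libraries where they do the work, as an engineer would, in place of code of your own. Each camera call takes 0.05 s, during which the arm holds its last target. There are 200 camera calls.

## Task

Take the saw battery pack with the red handle by that handle, lower it gently into the dock of the yellow load tester until it is fully home, and let go of it. Then turn the tester's black dial clockwise past its first two clicks to the spring-return third position (three red dots), keep it there for two seconds and finish still holding it there, because it springs back when let go. Leave the dark-grey-handled pack and the other things on the bench where they are.

Things in the scene. Friction and masses are not known exactly. Their poses are not given: they have to be found in the camera images.
- weak_handle: red bar handle on the battery pack to be tested; origin at the middle of the bar, 116 mm above the pack's underside. Bar 16 mm wide (y), 18 mm high, 98 mm long (x), 68 mm free between its end posts, 27 mm free beneath it. Lift with the fingers closing along y on the middle of the bar; the centre of mass is straight below. x points to the pack's narrow nose, z up.
- weak_pack: that battery pack, dark grey, about 0.7 kg (+-15 per cent); origin in the centre of its underside, x towards the nose, z up. Case: x -63 to +37 mm, 72 mm wide (y), 80 mm high; the contact nose goes on from x = 37 to 63 mm, 44 mm wide, 58 mm high. The handle's middle lies at x = -8, y = 0, z = 116 mm.
- spare_handle: dark grey bar handle of a second pack of the same shape and size, standing on the bench: not to be moved (origin and axes as for the red one)
- dock (a point): centre of the dock's floor, 20 mm above the bench; x to the end where the nose goes, z up. Well 131 x 77 mm, 35 mm deep (2.5 mm play each side), nose-end corners blocked, so the nose must go to +x. A 45 degree funnel from the well's edge ends 46 mm above this point, 11 mm farther out. Home, the pack's origin lies here, x axes alike. The tester is fixed, 200 mm deep, 340 mm wide, deck at 55 mm.
- dock_seat (a joint): sprung contact seat in the dock's floor, m pressed down: 0 = up, dock empty (6 mm above the floor), 0.006 = fully down under a pack, whose own weight does it (2.4 N to start, 4.2 N at the bottom). While the seat is up it locks the dial near 0.
- dial_grip (a point): on the axis of the black dial, 33 mm above the tester's deck, at the height to grip. The dial's upright bar is 14 mm wide, 60 mm long, 36 mm high (top 16 mm above this point), on a round skirt 52 mm across whose top is 18 mm below this point. x runs along the bar to its white pointer line and turns with the dial, y across the bar, z up. The panel round it is flat; the dock is 187 mm away.
- load_dial (a joint): angle of the dial, rad, growing clockwise seen from above: 0 = off (ring mark), 0.42 = first detent (one dot), 0.84 = second detent (two dots), 1.26 = third position (three red dots), end stop 1.27. It stays at the detents (up to about 0.1 N m to leave each); beyond the second a spring pushes back with 0.1 to 0.2 N m, and let go it returns to about 0.84.
- pliers_mid (a point): bystander: pliers with blue grips, 194 mm long, lying on the bench (point 8 mm above the bench)
- yellow_driver_mid (a point): bystander: screwdriver with yellow handle, 169 mm long, lying on the bench
- tape_measure_mid (a point): bystander: yellow tape measure, 66 mm high; its centre

How it is judged (in metres and radians):
On the way, in this order (a step that is already met when the one before it is completed fails the run):
1. the red-handled pack is lifted by its handle, at least 40 mm clear of the bench (height (world z) of weak_pack above 0.04 m and contact force between the fingers and weak_handle above 2 N), for 0.2 s.
2. the pack stands fully home in the dock, let go, with the dial still off (x of weak_pack in the frame of dock between -0.005 and 0.005 m and y of weak_pack in the frame of dock between -0.005 and 0.005 m and z of weak_pack in the frame of dock between -0.005 and 0.005 m and angle between weak_pack's own z axis and vertical below 0.06 rad and value of joint dock_seat above 0.0045 m and contact force between the fingers and weak_pack below 0.2 N and value of joint load_dial below 0.25 rad), for 0.2 s.
3. the dial is held at its third position for two seconds (x of weak_pack in the frame of dock between -0.005 and 0.005 m and y of weak_pack in the frame of dock between -0.005 and 0.005 m and z of weak_pack in the frame of dock between -0.005 and 0.005 m and angle between weak_pack's own z axis and vertical below 0.06 rad and value of joint dock_seat above 0.0045 m and value of joint load_dial above 1.15 rad and contact force between the fingers and load_dial above 0.5 N), for 2 s.
At the end, for the whole second after the job is handed in: the red-handled pack stands released and at rest in the dock, upright, its underside centre within 5 mm of the dock's floor centre in each direction and the seat pressed down at least 4.5 mm, while the fingers hold the dial at the third position (above 1.15 rad) (all of step 3 and contact force between the fingers and weak_pack below 0.2 N and linear speed of weak_pack below 0.02 m/s); the arm keeps its last pose, push and grip.
It fails at once if the pack is dropped or slammed into the dock (faster than 0.4 m/s within 60 mm of its seat) (distance between weak_pack and dock below 0.06 m and linear speed of weak_pack above 0.4 m/s).
It fails at once if the pack with the dark grey handle is moved more than 30 mm (distance of spare_handle from where it was at the start of the episode above 0.03 m).
It fails at once if another thing on the bench is moved more than 30 mm (distance of any of pliers_mid, yellow_driver_mid, tape_measure_mid from where it was at the start of the episode above 0.03 m).
It also fails if it takes over 56 s, if anything falls off the work surface, if the arm or the gripper's body presses on something with over 40 N, if the wrist force passes 120 N, or if a joint passes its speed limit or range.

## Working session

There is one attempt and no reset: what is moved stays moved. The work goes in short steps, Python scripts to look and compute and a tool call to move; the robot and the scene stay as the last step left them, time stands still between calls to the robot, and variables do not carry over. Pictures are saved under pics/ and viewed, at most 10 in all, crops included, and the job is handed in when it is done.

Besides the shell and the picture viewer there is one more tool, called after "Request:" as name(argument=value, ...), one argument or row to a line, values as JSON. arm_command: Moves the arm, as the interface text tells. Its arguments: {"type":"object","properties":{"moves":{"type":"array","items":{"type":"array","items":{"type":"number"}}}},"required":["moves"]}

```bash
mkdir -p pics
cat > h.py <<'E'
import numpy as np, cv2
from station import sense, get_image
def grab(n,save=None):
    d=get_image(n)
    if save: cv2.imwrite('pics/'+save,cv2.cvtColor(d['img'],cv2.COLOR_RGB2BGR))
    return d
def cast(d,uv,z):
    K=np.array(d['intrinsics'],float);R=cv2.Rodrigues(np.array(d['rvec'],float))[0];t=np.array(d['tvec'],float).ravel()
    uv=np.atleast_2d(uv).astype(float)
    r=np.c_[uv,np.ones(len(uv))]@np.linalg.inv(K).T@R
    c=-R.T@t
    return c+r*((z-c[2])/r[:,2])[:,None]
def proj(d,p):
    return cv2.projectPoints(np.atleast_2d(p).astype(float),np.array(d['rvec'],float),np.array(d['tvec'],float),np.array(d['intrinsics'],float),None)[0][:,0]
E
python3 - <<'E'
from h import *
for n in('top','scene'):
    d=grab(n,n+'0.png'); R=cv2.Rodrigues(np.array(d['rvec'],float))[0]; print(n,-R.T@np.array(d['tvec']).ravel(), cast(d,[320,240],0))
s=sense();print(s)
E
```

```text
top [ 407.74511344  174.90226247 1010.63192772] [[478.70396051 159.90458669   0.        ]]
scene [  42.52023779 -555.42664448  540.34630263] [[607.75553612 373.3262252    0.        ]]
{'time': 0.1, 'joint_pos': array([ 1.09500158e+00,  3.20192301e-01,  1.56556290e+00, -2.28227267e-05,
        1.25739455e+00, -1.99968085e-02]), 'dq': array([-0.00050336, -0.00053279, -0.00336639, -0.00061772, -0.00094713,
       -0.00093163]), 'tau': array([ 2.36839100e-03, -4.13329875e+01, -2.32511151e+01,  7.28763454e-02,
        4.22220631e-02, -3.46577644e-05]), 'ee_pos': array([252.91453279, 515.9237175 , 238.22253403]), 'ee_rot': array([-1.80507865e-04,  2.25927813e-01,  9.74143735e-01, -7.57414356e-04]), 'contact_force': array([ 0.65352161,  0.63195692, -0.6341963 ]), 'wrist_torque': array([-0.00250056,  0.02226918,  0.04840433]), 'grasp_force': 0.0, 'gripper_width': 91.19808752791668}
```

View pics/top0.png

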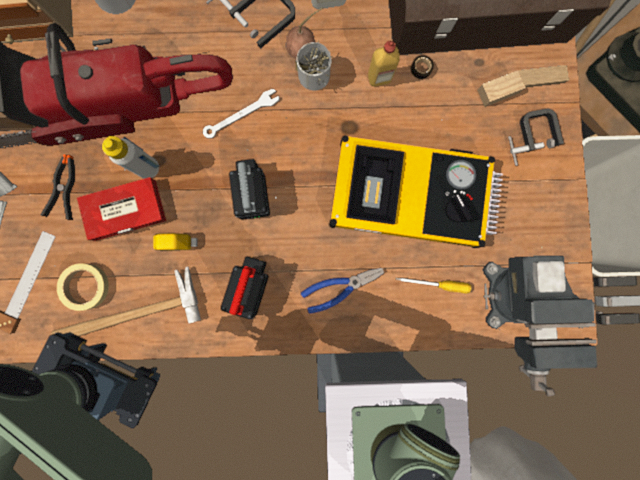

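View pics/scene0.png

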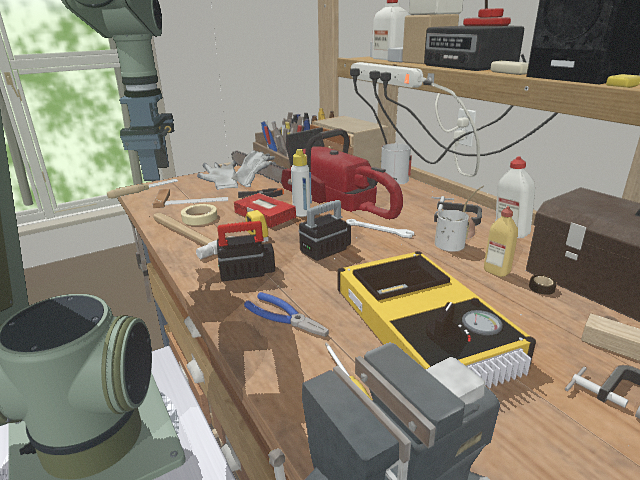

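The top view shows the red-handled pack at about (243,288), the spare at (250,188), the dock at (376,185) and the dial at (461,208). The scene view shows the red handle at about (240,230). I'll take close crops to find the nose directions and measure.

Run:
```python
from h import *
im=cv2.imread('pics/top0.png')
a=cv2.resize(im[245:330,205:285],None,fx=4.5,fy=4.5,interpolation=cv2.INTER_CUBIC)
b=cv2.resize(im[140:225,340:415],None,fx=4.5,fy=4.5,interpolation=cv2.INTER_CUBIC)
cv2.imwrite('pics/c1.png',np.hstack([a[:380],b[:380]]))
c=cv2.resize(im[150:240,425:500],None,fx=5,fy=5,interpolation=cv2.INTER_CUBIC)
s=cv2.imread('pics/scene0.png');e=cv2.resize(s[205:290,200:285],(450,450),interpolation=cv2.INTER_CUBIC)
cv2.imwrite('pics/c2.png',np.hstack([c,e][:1]+[e]) if c.shape[0]==450 else e)
d=get_image('top')
hsv=cv2.cvtColor(im,cv2.COLOR_BGR2HSV)
m=cv2.inRange(hsv,(0,150,90),(8,255,255))|cv2.inRange(hsv,(172,150,90),(180,255,255))
m[:250]=0;m[:,:215]=0;m[:,280:]=0
p=np.argwhere(m)[:,::-1]
r=cv2.minAreaRect(p.astype(np.int32));bx=cv2.boxPoints(r);print(len(p),r,bx.tolist())
W=cast(d,bx,125);print(W,W.mean(0));print(np.linalg.norm(np.diff(W,axis=0),axis=1))
y=cv2.inRange(hsv,(20,130,120),(35,255,255));y[:,:325]=0;y[:120]=0;y[260:]=0;y[:,505:]=0
cs=cv2.findContours(y,cv2.RETR_EXTERNAL,cv2.CHAIN_APPROX_SIMPLE)[0];c0=max(cs,key=cv2.contourArea)
r=cv2.minAreaRect(c0);bx=cv2.boxPoints(r);W=cast(d,bx,55);print(r,W,W.mean(0),np.linalg.norm(np.diff(W,axis=0),axis=1))
```

```text
481 ((241.48594665527344, 290.9728088378906), (13.037755966186523, 50.93821334838867), 17.650123596191406) [[227.55162048339844, 313.26641845703125], [242.9962615966797, 264.72607421875], [255.42027282714844, 268.67919921875], [239.9756317138672, 317.21954345703125]]
[[328.4981595  350.45719062 125.        ]
 [424.35106593 318.17603755 125.        ]
 [415.70498235 293.34075299 125.        ]
 [319.96796786 325.81848058 125.        ]] [372.13054391 321.94811544 125.        ]
[101.14273338  26.29726451 101.0958888 ]
((409.8966064453125, 190.99557495117188), (149.7464599609375, 91.61906433105469), 7.891703128814697) [[ 504.7959593   139.16740356   55.        ]
 [ 706.89641371  105.01865087   55.        ]
 [ 651.72578799 -223.37220582   55.        ]
 [ 450.66036174 -184.05009348   55.        ]] [578.51963068 -40.80906122  55.        ] [204.96519456 332.99302201 204.87443509]
```

View pics/c1.png

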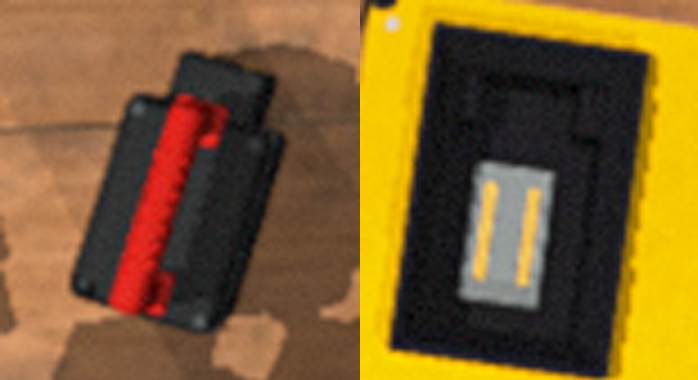

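View pics/c2.png

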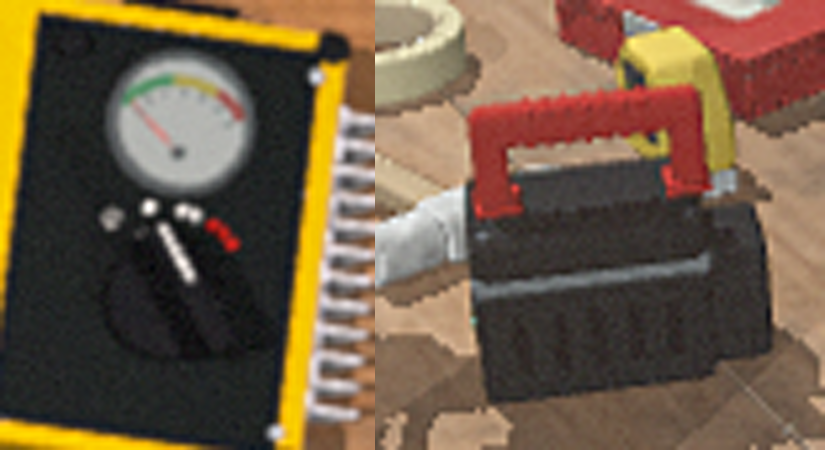

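The crops show the nose of the pack and the dock's stepped nose end both up in the image (+x). The dial sits at off, pointing at the ring mark near (447,194). Next I'll measure these finely.

Run:
```python
from h import *
d=get_image('top');im=cv2.imread('pics/top0.png');hsv=cv2.cvtColor(im,cv2.COLOR_BGR2HSV)
m=cv2.inRange(hsv,(0,150,90),(8,255,255))|cv2.inRange(hsv,(172,150,90),(180,255,255))
m[:250]=0;m[:,:215]=0;m[:,280:]=0
L=[]
for r in range(270,310):
    c=np.where(m[r])[0]
    if len(c): L.append((c.min()-.5,r))
W=cast(d,L,125);A=np.polyfit(W[:,0],W[:,1],1);yaw=np.arctan(A[0]);
print('left edge yaw',np.degrees(yaw),'resid',np.std(W[:,1]-np.polyval(A,W[:,0])))
rows=np.where(m.any(1))[0];print('x ends',[cast(d,[np.where(m[r])[0].mean(),r],125)[0].round(1) for r in(rows[0],rows[-1])])
u=np.array([np.cos(yaw),np.sin(yaw)]);n=np.array([-u[1],u[0]])
s=[cast(d,p[::-1],125)[0,:2]@u for p in np.argwhere(m)];print('s',min(s),max(s))
off=(W[:,:2]@n).mean()-8;print('bar mid',u*(min(s)+max(s))/2+n*off)
# dock rim: dark blob within yellow
dk=((hsv[...,2]<90)|(hsv[...,1]<80)).astype(np.uint8);mask=np.zeros_like(dk);mask[142:228,345:410]=1
cs=cv2.findContours(dk*mask,cv2.RETR_EXTERNAL,cv2.CHAIN_APPROX_NONE)[0];c=max(cs,key=cv2.contourArea)
print(cv2.minAreaRect(c)); q=cv2.boxPoints(cv2.minAreaRect(c))
for z in(55,66):
    Wq=cast(d,q,z);print(z,Wq[:,:2].round(1).tolist(),Wq.mean(0).round(1),np.linalg.norm(np.diff(Wq,axis=0),axis=1).round(1))
# seat centre (20+6=26)
g=cv2.inRange(hsv[150:225,350:405],(0,0,110),(180,90,255));M=np.argwhere(g|cv2.inRange(hsv[165:210,0:0],(0,0,0),(1,1,1)) if 0 else g)[:,::-1]
# marks
P=np.array([[112,218],[148,208],[188,212],[225,235]])/5+[424.9-.4,149.6]
Wm=cast(d,P,56)[:,:2];print('marks',Wm.round(1))
# fit centre: mark_i = c+R*(cos(a0-th),sin)
from scipy.optimize import least_squares
th=np.array([0,.42,.84,1.26])
f=lambda v:(Wm-np.c_[v[0]+v[2]*np.cos(v[3]-th),v[1]+v[2]*np.sin(v[3]-th)]).ravel()
s=least_squares(f,[580,-150,40,.3]);print('dial',s.x,s.cost,np.degrees(s.x[3]))
Pp=np.array([[163,226],[190,280]])/5+[424.5,149.6];print('pointer@104',cast(d,Pp,104))
```

```text
left edge yaw -18.481426325775764 resid 0.627998602012281
x ends [array([421.6, 313.2, 125. ]), array([324.5, 331. , 125. ])]
s 200.3396490278883 301.4993061706215
bar mid [373.68330327 326.4749683 ]
((375.1351318359375, 184.22708129882812), (48.36903762817383, 72.9937744140625), 7.907163143157959)
55 [[523.7, 101.9], [684.7, 74.2], [666.9, -31.8], [506.2, -2.8]] [595.4  35.4  55. ] [163.4 107.5 163.4]
66 [[522.4, 102.7], [681.6, 75.4], [663.9, -29.4], [505.0, -0.7]] [593.2  37.   66. ] [161.5 106.2 161.5]
marks [[ 570.4 -122. ]
 [ 574.4 -138.1]
 [ 572.2 -155.7]
 [ 561.5 -171.6]]
dial [ 5.32029579e+02 -1.40523025e+02  4.27084674e+01  4.63003570e-01] 0.759740440372641 26.528150451020117
pointer@104 [[ 558.27984099 -128.30898003  104.        ]
 [ 535.18784889 -138.43187801  104.        ]]
```

The numbers check out:
- **Dial to dock:** 187.8 mm measured against 187 mm given.
- **Dial zero:** 26.5°, which equals the tester's yaw of -9.6° plus 36.1°.
- **Handle length:** about 100 mm.

Now I'll move above the handle at (373.7, 326.5).

Request:
arm_command(
  moves=[
    [0.3,-0.475,-0.15,0.042,66],
    [0.3,-0.475,-0.15,0.042,66],
    [0.3,-0.475,-0.15,0.042,66],
    [0.3,-0.475,-0.15,0.042,66],
    [0.3,-0.475,-0.15,0.042,66],
    [0.3,-0.475,-0.15,0.042,66],
    [0.3,-0.475,-0.15,0.042,66],
    [0.3,-0.475,-0.15,0.042,66],
  ],
)

```text
time: 0.87
ee_pos: [373.4, 325.3, 178.7]
ee_rot: [-0.0, 0.163, 0.987, -0.0]
contact_force: [0.4, 0.3, 0.2]
gripper_width: 60.3
grasp_force: 0.0
```

Run:
```python
from h import *
d=grab('scene','s1.png');s=sense();print(s['ee_pos'],s['ee_rot'],s['gripper_width'])
im=cv2.imread('pics/s1.png');hsv=cv2.cvtColor(im,cv2.COLOR_BGR2HSV)
m=cv2.inRange(hsv,(0,150,60),(8,255,255))|cv2.inRange(hsv,(172,150,60),(180,255,255));m[:210]=0;m[255:]=0;m[:,:210]=0;m[:,280:]=0
c=np.where(m.any(0))[0];print('red cols',c.min(),c.max());
u=np.array([np.cos(-.3225),np.sin(-.3225)]);n=np.array([-u[1],u[0]])
for off in(0,):
  b=np.array([373.7,326.5]);print(proj(d,[[*(b+sx*49*u+sy*8*n),z] for sx in(-1,1) for sy in(-1,1) for z in(107,125)]).round(1).tolist())
print([(int(k),int(np.where(m[:,k])[0].min())) for k in c[::6]])
t=np.hstack([cv2.resize(im[120:300,170:330],None,fx=3,fy=3,interpolation=cv2.INTER_CUBIC)]);cv2.imwrite('pics/c3.png',t)
```

```text
[373.26048917 326.39591476 179.04814316] [-1.40280302e-04  1.61865159e-01  9.86812828e-01  3.05109755e-04] 60.31488538885224
red cols 218 279
[[219.7, 234.9], [218.7, 227.6], [219.4, 231.9], [218.5, 224.6], [263.8, 229.9], [263.2, 222.6], [262.9, 227.0], [262.4, 219.8]]
[(218, 226), (224, 225), (230, 224), (236, 223), (242, 222), (248, 222), (254, 222), (260, 210), (266, 210), (272, 210), (278, 210)]
```

View pics/c3.png

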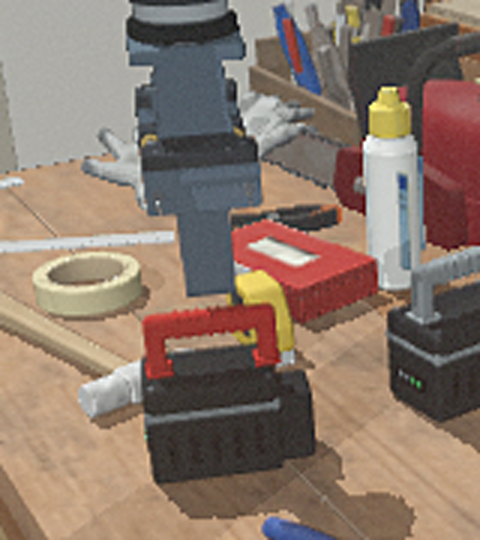

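The gripper hangs over the red bar: fingers near column 238, bar from 218 to 263. The predicted bar corners match the image within about 2 px. I'll descend and close.

Request:
arm_command(
  moves=[
    [0,0,-0.07,0,66],
    [0,0,-0.12,0,66],
    [0,0,-0.143,0,66],
    [0,0,-0.143,0,66],
    [0,0,-0.143,0,5],
    [0,0,-0.143,0,5],
    [0,0,-0.143,0,5],
    [0,0,-0.143,0,5],
  ],
)

```text
time: 1.58
ee_pos: [373.6, 326.9, 122.8]
ee_rot: [0.001, 0.161, 0.987, 0.001]
contact_force: [-0.3, 0.4, -0.5]
gripper_width: 36.1
grasp_force: 0.0
```

Request:
arm_command(
  moves=[
    [0,0,0,0,5],
    [0,0,0,0,5],
    [0,0,0,0,5],
    [0,0,0,0,5],
    [0,0,0.03,0,5],
    [0,0,0.06,0,5],
    [0,0,0.06,0,5],
    [0,0,0.06,0,5],
  ],
)

```text
time: 2.25
ee_pos: [372.8, 326.0, 145.2]
ee_rot: [-0.0, 0.161, 0.987, -0.0]
contact_force: [-0.4, -0.5, -6.6]
gripper_width: 15.7
grasp_force: 30.0
```

Gripped, with a 15.7 mm opening and about 0.67 kg on the wrist. Next: lift, go y first to stay clear of the spare, then x.

Request:
arm_command(
  moves=[
    [0,0,0.1,0,5],
    [0,0,0.2,0,5],
    [0,-0.1,0.2,0.05,5],
    [0,-0.2,0.2,0.05,5],
    [0,-0.3,0.2,0.05,5],
    [0,-0.4,0.2,0.05,5],
    [0,-0.5,0.2,0.05,5],
    [0,-0.6,0.2,0.05,5],
  ],
)

```text
time: 2.92
ee_pos: [371.6, 84.4, 224.5]
ee_rot: [-0.001, 0.083, 0.997, -0.0]
contact_force: [0.7, -0.4, -7.2]
gripper_width: 15.7
grasp_force: 30.0
```

Request:
arm_command(
  moves=[
    [0.1,-0.06,0,0,5],
    [0.2,-0.12,0,0,5],
    [0.3,-0.12,0,0,5],
    [0.4,-0.12,0,0,5],
    [0.48,-0.12,0,0,5],
    [0.53,-0.12,0,0,5],
    [0.53,-0.12,0,0,5],
    [0.53,-0.12,0,0,5],
  ],
)

```text
time: 3.58
ee_pos: [584.8, 38.1, 223.1]
ee_rot: [-0.003, 0.083, 0.997, -0.0]
contact_force: [-0.7, 0.2, -5.7]
gripper_width: 16.1
grasp_force: 30.0
```

Run:
```python
from h import *
d=grab('top','t2.png');e=grab('scene','s2.png');s=sense();print(s['ee_pos'],s['ee_rot'],s['contact_force'],s['wrist_torque'])
a=cv2.imread('pics/t2.png')[120:270,310:510];b=cv2.imread('pics/s2.png')[100:400,280:560]
cv2.imwrite('pics/c4.png',np.hstack([cv2.resize(a,(700//2*1,262)),cv2.resize(b,(245,262))]) if 0 else np.hstack([cv2.resize(a,(440,330),interpolation=2),cv2.resize(b,(308,330))]))
```

```text
[583.49545597  38.25271983 224.06937643] [-2.23862536e-03  8.32861684e-02  9.96523128e-01 -2.40205539e-04] [-0.74358382 -0.57520413 -6.61524558] [0.00617189 0.01459039 0.07120418]
```

View pics/c4.png

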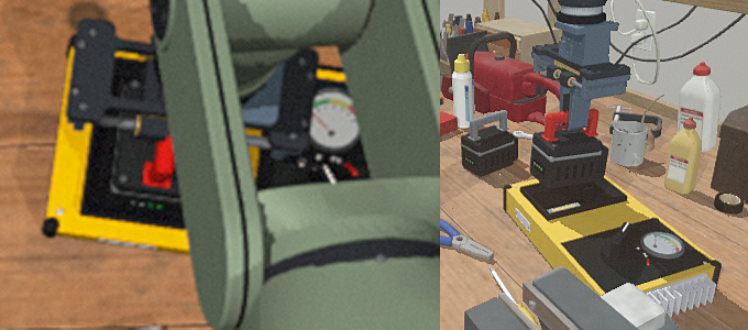

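The pack hangs above the dock, nose to the far end, with the dock visible below it in the scene view. The red handle in that view is near columns 485–520. I'll check where the handle sits relative to the TCP.

Run:
```python
from h import *
e=get_image('scene');s=sense();im=e['img'];hsv=cv2.cvtColor(im,cv2.COLOR_RGB2HSV)
print(s['ee_pos'])
m=cv2.inRange(hsv,(0,150,50),(8,255,255))|cv2.inRange(hsv,(172,150,50),(180,255,255));m[:190]=0;m[245:]=0;m[:,:355]=0;m[:,:360]=0;m[:,440:]=0
n,lab,st,_=cv2.connectedComponentsWithStats(m);print(st[1:][st[1:,4]>8])
y=np.radians(-9.55);u=np.array([np.cos(y),np.sin(y)]);nn=np.array([-u[1],u[0]])
b=s['ee_pos'][:2];z=s['ee_pos'][2]-6
for sx in(-49,49):print(sx,proj(e,[[*(b+sx*u+sy*nn),z+dz] for sy in(-8,8) for dz in(-9,9)]).round(1).tolist())
# dock rim / deck yellow corner check: project deck front-left etc.
c=np.array([593.2,37.]);print('rim',proj(e,[[*(c+a*u+w*nn),66] for a in(-76.5,76.5) for w in(-49.5,49.5)]).round(1).tolist())
cv2.imwrite('pics/c5.png',cv2.cvtColor(cv2.resize(im[190:330,330:470],(700,600),interpolation=cv2.INTER_CUBIC)[:, :],cv2.COLOR_RGB2BGR))
```

```text
[583.52715957  38.34186809 224.66872969]
[[360 190  16  15 149]
 [409 199  15  25 227]
 [360 200  37  29 456]]
-49 [[380.6, 214.9], [381.0, 205.7], [376.3, 211.8], [376.7, 202.7]]
49 [[426.5, 206.3], [427.3, 197.4], [421.6, 203.4], [422.4, 194.6]]
rim [[379.9, 295.2], [356.2, 270.7], [448.3, 278.0], [420.1, 256.1]]
```

View pics/c5.png

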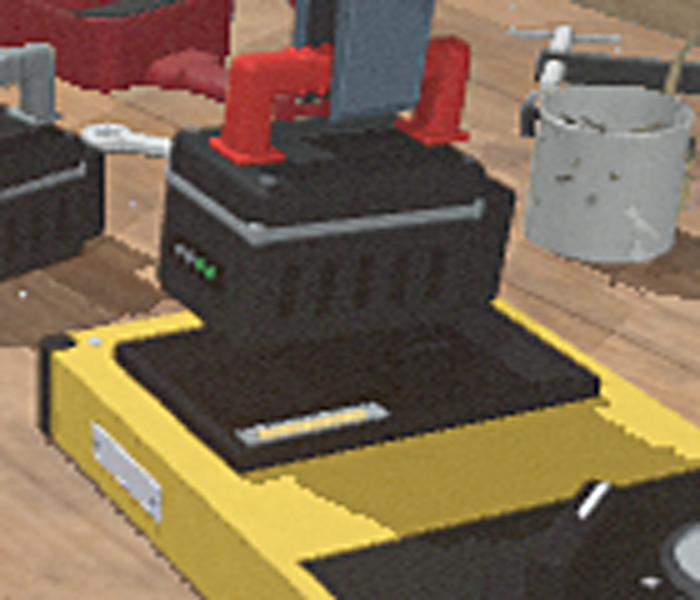

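The handle sits within about 2 mm of where the TCP says it should be, and the dock rim agrees with the top view, so I add +2 mm in x. Lowering gently now.

Request:
arm_command(
  moves=[
    [0.005,0,-0.03,0,5],
    [0.005,0,-0.06,0,5],
    [0.005,0,-0.08,0,5],
    [0.005,0,-0.09,0,5],
    [0.005,0,-0.1,0,5],
    [0.005,0,-0.11,0,5],
    [0.005,0,-0.12,0,5],
    [0.005,0,-0.12,0,5],
  ],
)

```text
time: 4.4
ee_pos: [588.4, 38.2, 178.5]
ee_rot: [0.002, 0.083, 0.997, 0.0]
contact_force: [2.4, -1.0, -4.4]
gripper_width: 15.6
grasp_force: 30.0
```

Request:
arm_command(
  moves=[
    [0.003,0,-0.01,0,5],
    [0.003,0,-0.02,0,5],
    [0.003,0,-0.03,0,5],
    [0.003,0,-0.04,0,5],
    [0.003,0,-0.04,0,5],
    [0.003,0,-0.04,0,5],
    [0.003,0,-0.04,0,5],
    [0.003,0,-0.04,0,5],
  ],
)

```text
time: 5.07
ee_pos: [598.4, 36.9, 169.2]
ee_rot: [0.014, 0.083, 0.996, 0.0]
contact_force: [13.0, -4.0, 13.6]
gripper_width: 16.0
grasp_force: 30.0
```

Run:
```python
from h import *
e=get_image('scene');im=e['img'];print(sense()['ee_pos'],sense()['contact_force'],sense()['wrist_torque'])
cv2.imwrite('pics/c6.png',cv2.cvtColor(cv2.resize(im[200:320,340:470],(780,600),interpolation=cv2.INTER_CUBIC),cv2.COLOR_RGB2BGR))
```

```text
[598.42103862  36.93404625 169.23046352] [13.15285874 -4.34682202 14.11974989] [-0.85315757 -2.16310044 -0.01955609]
```

View pics/c6.png

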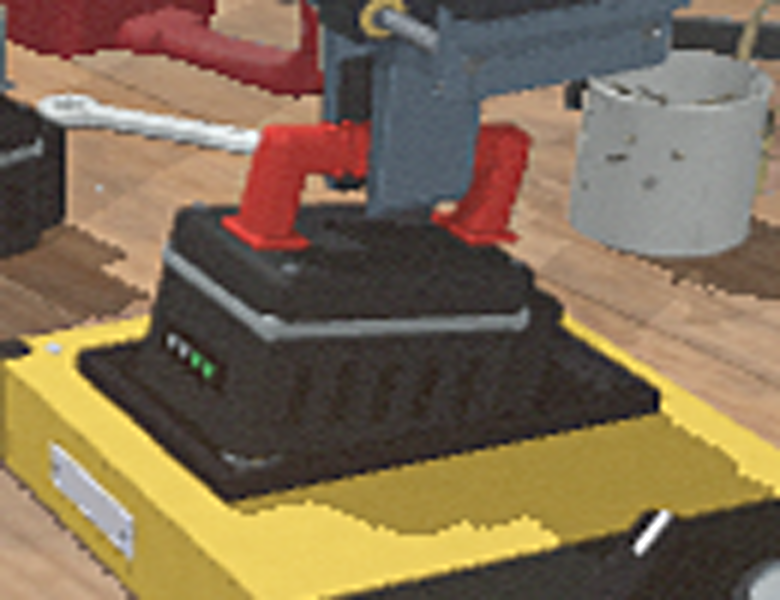

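The pack swung in the grip: it hangs nose-down by several degrees, so its tail is riding on the -x funnel. I'll lift it out, set it flat on free bench between the spare and the tester near (535, 197), and regrip.

Request:
arm_command(
  moves=[
    [0,0,0.02,0,5],
    [0,0,0.05,0,5],
    [0,0,0.1,0,5],
    [0,0,0.15,0,5],
    [0,0,0.18,0,5],
    [0,0,0.19,0,5],
    [0,0,0.19,0,5],
    [0,0,0.19,0,5],
  ],
)

```text
time: 5.78
ee_pos: [587.6, 38.3, 236.8]
ee_rot: [-0.001, 0.083, 0.997, -0.0]
contact_force: [-0.2, 0.1, -6.6]
gripper_width: 15.9
grasp_force: 30.0
```

Request:
arm_command(
  moves=[
    [-0.01,0.02,0,0,5],
    [-0.03,0.07,0,0,5],
    [-0.05,0.13,0,0,5],
    [-0.07,0.2,0,0,5],
    [-0.09,0.27,0,0,5],
    [-0.11,0.33,0,0,5],
    [-0.13,0.38,0,0,5],
    [-0.13,0.4,0,0,5],
  ],
)

```text
time: 6.45
ee_pos: [533.4, 201.4, 236.5]
ee_rot: [-0.002, 0.082, 0.997, 0.0]
contact_force: [-0.1, 0.9, -5.8]
gripper_width: 16.1
grasp_force: 30.0
```

Run:
```python
from h import *
e=get_image('scene');t=get_image('top');print(sense()['ee_pos'],sense()['contact_force'])
a=t['img'][90:290,220:420];b=e['img'][100:300,260:460]
cv2.imwrite('pics/c7.png',cv2.cvtColor(np.hstack([cv2.resize(k,(400,400),interpolation=cv2.INTER_CUBIC) for k in(a,b)]),cv2.COLOR_RGB2BGR))
# free spot footprint projected in top0
c=np.array([535+8*.986,197-8*.166]);y=np.radians(-9.55);u=np.array([np.cos(y),np.sin(y)]);n=np.array([-u[1],u[0]])
print(proj(t,[[*(c+p*u+q*n),0] for p in(-63,63) for q in(-36,36)]).round().tolist())
```

```text
[535.43241239 199.83274095 236.79455408] [ 0.88839525 -1.12054158 -6.22169139]
[[315.0, 242.0], [285.0, 238.0], [323.0, 188.0], [292.0, 184.0]]
```

View pics/c7.png

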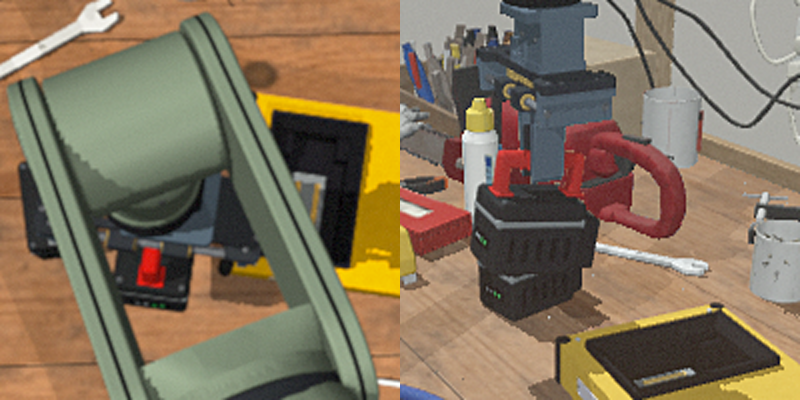

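The pack hangs clearly nose-down above the free patch, whose projected footprint spans columns 285–323, clear of the spare and the tester. Lowering onto the bench will level it.

Request:
arm_command(
  moves=[
    [0,0,-0.03,0,5],
    [0,0,-0.08,0,5],
    [0,0,-0.14,0,5],
    [0,0,-0.19,0,5],
    [0,0,-0.22,0,5],
    [0,0,-0.235,0,5],
    [0,0,-0.245,0,5],
    [0,0,-0.255,0,5],
  ],
)

```text
time: 7.22
ee_pos: [537.0, 197.9, 135.9]
ee_rot: [0.0, 0.084, 0.996, 0.0]
contact_force: [-0.1, 0.1, -5.0]
gripper_width: 15.8
grasp_force: 30.0
```

Request:
arm_command(
  moves=[
    [0,0,-0.008,0,5],
    [0,0,-0.016,0,5],
    [0,0,-0.024,0,5],
    [0,0,-0.032,0,5],
    [0,0,-0.036,0,5],
    [0,0,-0.036,0,5],
    [0,0,-0.036,0,5],
    [0,0,-0.036,0,5],
  ],
)

```text
time: 7.88
ee_pos: [534.9, 199.4, 127.9]
ee_rot: [0.0, 0.084, 0.996, 0.001]
contact_force: [-15.5, -0.8, 29.5]
gripper_width: 15.8
grasp_force: 30.0
```

Request:
arm_command(
  moves=[
    [0,0,0.008,0,5],
    [0,0,0.012,0,5],
    [0,0,0.012,0,40],
    [0,0,0.012,0,40],
    [0,0,0.012,0,40],
    [0,0,0.012,0,40],
    [0,0,0.012,0,40],
    [0,0,0.012,0,40],
  ],
)

```text
time: 8.55
ee_pos: [536.4, 198.3, 126.0]
ee_rot: [-0.0, 0.083, 0.997, -0.0]
contact_force: [-0.3, 0.5, 0.1]
gripper_width: 37.0
grasp_force: 0.0
```

Run:
```python
from h import *
for n in('top','scene'):
    d=grab(n,n+'8.png');s=sense();b=s['ee_pos'][:2];print(n,s['ee_pos'],s['gripper_width'])
    hsv=cv2.cvtColor(d['img'],cv2.COLOR_RGB2HSV)
    m=cv2.inRange(hsv,(0,150,50),(8,255,255))|cv2.inRange(hsv,(172,150,50),(180,255,255))
    y=np.radians(-9.55);u=np.array([np.cos(y),np.sin(y)]);v=np.array([-u[1],u[0]])
    P=proj(d,[[*(b+sx*u+sy*v),z] for sx in(-49,49) for sy in(-8,8) for z in(107,125)]);print(P.round(1).tolist())
    lo=P.min(0).astype(int)-12;hi=P.max(0).astype(int)+14
    w=np.zeros_like(m);w[lo[1]:hi[1],lo[0]:hi[0]]=m[lo[1]:hi[1],lo[0]:hi[0]]
    k,lab,st,_=cv2.connectedComponentsWithStats(w);print(st[1:][st[1:,4]>6].tolist())
    for c in range(lo[0],hi[0],4):
        r=np.where(w[:,c])[0]
        if len(r):print(c,r.min(),r.max(),end='; ')
    print()
```

```text
top [536.36721591 198.31065485 125.99915233] 36.75127229117734
[[301.9, 233.0], [301.6, 232.2], [294.2, 231.9], [293.8, 231.2], [308.5, 186.6], [308.4, 184.9], [300.9, 185.6], [300.6, 183.9]]
[[293, 220, 13, 22, 212]]
293 235 240; 297 220 240; 301 221 241; 305 232 236; 
scene [536.37226884 198.30931687 126.04498881] 36.508723790788515
[[314.1, 239.5], [313.9, 231.9], [311.4, 236.5], [311.2, 229.0], [355.4, 231.4], [355.5, 223.9], [352.2, 228.6], [352.3, 221.2]]
[[339, 224, 11, 22, 83], [305, 226, 25, 26, 332]]
307 230 251; 311 230 251; 315 228 250; 319 227 237; 323 227 236; 327 227 235; 339 241 242; 343 240 245; 347 225 244; 367 209 209;
```

Both views put the bar about 13 mm behind the TCP, so it slid in the fingers; laterally it agrees. I'll shift back along the bar and re-check before gripping.

Request:
arm_command(
  moves=[
    [-0.016,0.003,0,0,40],
    [-0.032,0.005,0,0,40],
    [-0.032,0.005,-0.01,0,40],
    [-0.032,0.005,-0.01,0,40],
    [-0.032,0.005,-0.01,0,40],
    [-0.032,0.005,-0.01,0,40],
    [-0.032,0.005,-0.01,0,40],
    [-0.032,0.005,-0.01,0,40],
  ],
)

```text
time: 9.32
ee_pos: [523.7, 200.3, 122.2]
ee_rot: [0.0, 0.083, 0.997, 0.0]
contact_force: [-0.4, -0.0, -0.8]
gripper_width: 36.8
grasp_force: 0.0
```

Run:
```python
from h import *
y=np.radians(-9.55);u=np.array([np.cos(y),np.sin(y)]);v=np.array([-u[1],u[0]])
for n in('top','scene'):
    d=grab(n,n+'9.png');s=sense();b=s['ee_pos'][:2];print(n,s['ee_pos'])
    hsv=cv2.cvtColor(d['img'],cv2.COLOR_RGB2HSV)
    m=cv2.inRange(hsv,(0,150,50),(8,255,255))|cv2.inRange(hsv,(172,150,50),(180,255,255))
    P=proj(d,[[*(b+sx*u+sy*v),z] for sx in(-49,49) for sy in(-8,8) for z in(107,125)]);print(P.round(1).tolist())
    lo=P.min(0).astype(int)-12;hi=P.max(0).astype(int)+14
    w=np.zeros_like(m);w[lo[1]:hi[1],lo[0]:hi[0]]=m[lo[1]:hi[1],lo[0]:hi[0]]
    k,lab,st,_=cv2.connectedComponentsWithStats(w);print(st[1:][st[1:,4]>6].tolist())
    if n=='top':print([(r,np.where(w[r])[0].min(),np.where(w[r])[0].max()) for r in range(215,245) if w[r].any()])
    else: print([(c,np.where(w[:,c])[0].min()) for c in range(303,356,3) if w[:,c].any()])
```

```text
top [523.70949624 200.31881489 122.23943734]
[[301.1, 239.1], [300.8, 238.5], [293.4, 238.1], [293.0, 237.4], [307.7, 192.7], [307.5, 191.1], [300.1, 191.6], [299.8, 190.0]]
[[293, 227, 13, 15, 153]]
[(227, np.int64(296), np.int64(296)), (228, np.int64(295), np.int64(302)), (229, np.int64(295), np.int64(303)), (230, np.int64(295), np.int64(303)), (231, np.int64(294), np.int64(303)), (232, np.int64(294), np.int64(305)), (233, np.int64(294), np.int64(305)), (234, np.int64(294), np.int64(305)), (235, np.int64(293), np.int64(305)), (236, np.int64(293), np.int64(305)), (237, np.int64(293), np.int64(304)), (238, np.int64(293), np.int64(304)), (239, np.int64(293), np.int64(304)), (240, np.int64(293), np.int64(304)), (241, np.int64(299), np.int64(304))]
scene [523.63746851 200.31262726 122.21075167]
[[308.5, 240.6], [308.3, 233.0], [305.9, 237.6], [305.6, 230.1], [350.1, 232.4], [350.2, 225.0], [347.0, 229.6], [347.1, 222.3]]
[[293, 210, 3, 8, 21], [340, 224, 10, 22, 163], [305, 227, 19, 26, 276]]
[(306, np.int64(231)), (309, np.int64(230)), (312, np.int64(230)), (315, np.int64(228)), (318, np.int64(228)), (321, np.int64(228)), (342, np.int64(224)), (345, np.int64(224)), (348, np.int64(229))]
```

Now it matches: scene ends at 305/349.5 against 305.6/350.2 predicted, and the bar is level. Gripping, then lifting and carrying slowly.

Request:
arm_command(
  moves=[
    [0,0,0,0,5],
    [0,0,0,0,5],
    [0,0,0,0,5],
    [0,0,0,0,5],
    [0,0,0,0,5],
    [0,0,0.01,0,5],
    [0,0,0.03,0,5],
    [0,0,0.06,0,5],
  ],
)

```text
time: 10.08
ee_pos: [522.0, 199.7, 145.0]
ee_rot: [-0.002, 0.083, 0.997, -0.001]
contact_force: [0.6, -0.6, -6.4]
gripper_width: 15.9
grasp_force: 30.0
```

Request:
arm_command(
  moves=[
    [0,0,0.03,0,5],
    [0,0,0.07,0,5],
    [0,0,0.11,0,5],
    [0,0,0.15,0,5],
    [0,0,0.18,0,5],
    [0,0,0.19,0,5],
    [0,0,0.19,0,5],
    [0,0,0.19,0,5],
  ],
)

```text
time: 10.75
ee_pos: [522.9, 200.1, 221.5]
ee_rot: [-0.001, 0.083, 0.997, -0.0]
contact_force: [-0.4, -0.2, -5.6]
gripper_width: 15.7
grasp_force: 30.0
```

Request:
arm_command(
  moves=[
    [0.003,-0.01,0,0,5],
    [0.01,-0.03,0,0,5],
    [0.02,-0.06,0,0,5],
    [0.035,-0.1,0,0,5],
    [0.05,-0.14,0,0,5],
    [0.065,-0.18,0,0,5],
    [0.08,-0.22,0,0,5],
    [0.095,-0.26,0,0,5],
  ],
)

```text
time: 11.42
ee_pos: [561.8, 94.1, 221.7]
ee_rot: [-0.0, 0.084, 0.996, -0.0]
contact_force: [-0.6, -0.6, -4.9]
gripper_width: 16.0
grasp_force: 30.0
```

Request:
arm_command(
  moves=[
    [0.015,-0.04,0,0,5],
    [0.03,-0.075,0,0,5],
    [0.042,-0.105,0,0,5],
    [0.052,-0.125,0,0,5],
    [0.058,-0.137,0,0,5],
    [0.061,-0.143,0,0,5],
    [0.061,-0.145,0,0,5],
    [0.061,-0.145,0,0,5],
  ],
)

```text
time: 12.08
ee_pos: [585.7, 38.6, 222.1]
ee_rot: [-0.0, 0.083, 0.997, 0.0]
contact_force: [0.1, 0.8, -6.2]
gripper_width: 15.8
grasp_force: 30.0
```

Run:
```python
from h import *
y=np.radians(-9.55);u=np.array([np.cos(y),np.sin(y)]);v=np.array([-u[1],u[0]])
d=grab('scene','s10.png');s=sense();b=s['ee_pos'][:2];Z=s['ee_pos'][2]-6;print(s['ee_pos'],s['gripper_width'])
hsv=cv2.cvtColor(d['img'],cv2.COLOR_RGB2HSV)
m=cv2.inRange(hsv,(0,150,50),(8,255,255))|cv2.inRange(hsv,(172,150,50),(180,255,255))
P=proj(d,[[*(b+sx*u+sy*v),Z+z] for sx in(-49,49) for sy in(-8,8) for z in(-9,9)]);print(P.round(1).tolist())
print([(c,np.where(m[185:240,c])[0].min()+185) for c in range(372,432,3) if m[185:240,c].any()])
```

```text
[585.64116266  38.84564477 222.14104311] 16.290700843861323
[[381.2, 215.9], [381.7, 206.7], [377.0, 212.7], [377.4, 203.7], [427.0, 207.2], [427.8, 198.3], [422.2, 204.3], [422.9, 195.6]]
[(372, np.int64(189)), (375, np.int64(186)), (378, np.int64(205)), (381, np.int64(204)), (384, np.int64(185)), (387, np.int64(186)), (390, np.int64(202)), (393, np.int64(201)), (396, np.int64(200)), (414, np.int64(217)), (417, np.int64(198)), (420, np.int64(197)), (423, np.int64(198)), (426, np.int64(220))]
```

The pack hangs level now. Lowering gently.

Request:
arm_command(
  moves=[
    [0,0,-0.01,0,5],
    [0,0,-0.03,0,5],
    [0,0,-0.06,0,5],
    [0,0,-0.08,0,5],
    [0,0,-0.09,0,5],
    [0,0,-0.1,0,5],
    [0,0,-0.11,0,5],
    [0,0,-0.11,0,5],
  ],
)

```text
time: 12.8
ee_pos: [585.6, 38.4, 177.5]
ee_rot: [-0.001, 0.083, 0.997, -0.0]
contact_force: [-0.8, -1.0, -5.8]
gripper_width: 15.8
grasp_force: 30.0
```

Request:
arm_command(
  moves=[
    [0,0,-0.006,0,5],
    [0,0,-0.012,0,5],
    [0,0,-0.018,0,5],
    [0,0,-0.024,0,5],
    [0,0,-0.03,0,5],
    [0,0,-0.036,0,5],
    [0,0,-0.036,0,5],
    [0,0,-0.036,0,5],
  ],
)

```text
time: 13.47
ee_pos: [585.8, 38.3, 163.6]
ee_rot: [-0.0, 0.083, 0.997, 0.0]
contact_force: [0.1, 0.1, -5.7]
gripper_width: 16.0
grasp_force: 30.0
```

It slid into the well without contact, underside at about 41 mm. Lowering the last 21 mm.

Request:
arm_command(
  moves=[
    [0,0,-0.008,0,5],
    [0,0,-0.016,0,5],
    [0,0,-0.024,0,5],
    [0,0,-0.032,0,5],
    [0,0,-0.04,0,5],
    [0,0,-0.046,0,5],
    [0,0,-0.052,0,5],
    [0,0,-0.054,0,5],
  ],
)

```text
time: 14.13
ee_pos: [585.8, 38.3, 142.2]
ee_rot: [-0.0, 0.083, 0.997, 0.0]
contact_force: [-3.2, 0.6, 2.0]
gripper_width: 15.8
grasp_force: 30.0
```

TCP at 142.2, so it is home. Open and withdraw.

Request:
arm_command(
  moves=[
    [0,0,0,0,45],
    [0,0,0,0,45],
    [0,0,0,0,45],
    [0,0,0,0,45],
    [0,0,0.03,0,45],
    [0,0,0.07,0,45],
    [0,0,0.12,0,45],
    [0,0,0.17,0,45],
  ],
)

```text
time: 14.8
ee_pos: [585.9, 38.3, 211.0]
ee_rot: [-0.0, 0.083, 0.997, 0.0]
contact_force: [-0.1, 0.3, -0.6]
gripper_width: 40.9
grasp_force: 0.0
```

Run:
```python
from h import *
y=np.radians(-9.55);u=np.array([np.cos(y),np.sin(y)]);v=np.array([-u[1],u[0]])
d=grab('scene','s11.png');s=sense();print(s['ee_pos'],s['gripper_width'],s['contact_force'],s['time'])
hsv=cv2.cvtColor(d['img'],cv2.COLOR_RGB2HSV)
m=cv2.inRange(hsv,(0,150,50),(8,255,255))|cv2.inRange(hsv,(172,150,50),(180,255,255))
b=np.array([585.8,38.3])
P=proj(d,[[*(b+sx*u+sy*v),136+z] for sx in(-49,49) for sy in(-8,8) for z in(-9,9)]);print(P.round(1).tolist())
lo=P.min(0).astype(int)-8;hi=P.max(0).astype(int)+8
print([(c,np.where(m[lo[1]:hi[1],c])[0].min()+lo[1]) for c in range(lo[0],hi[0],3) if m[lo[1]:hi[1],c].any()])
```

```text
[588.20222965  38.42144585 215.65907232] 41.10530175805525 [1.63288166 0.42530502 3.04861844] 14.85
[[379.7, 254.7], [380.1, 246.3], [375.7, 251.1], [376.0, 242.8], [423.7, 245.0], [424.5, 236.8], [419.2, 241.7], [419.9, 233.6]]
[(373, np.int64(261)), (376, np.int64(245)), (379, np.int64(243)), (382, np.int64(242)), (385, np.int64(242)), (388, np.int64(241)), (391, np.int64(240)), (394, np.int64(239)), (397, np.int64(239)), (400, np.int64(239)), (403, np.int64(238)), (406, np.int64(238)), (409, np.int64(237)), (412, np.int64(236)), (415, np.int64(236)), (418, np.int64(235)), (421, np.int64(237))]
```

The pack is level at home height, and its implied origin (593.7, 37.0) agrees with the dock estimate. Now to the dial.

Request:
arm_command(
  moves=[
    [-0.01,-0.03,0,0.04,45],
    [-0.03,-0.1,0,0.08,45],
    [-0.06,-0.2,0,0.12,45],
    [-0.09,-0.3,0,0.16,45],
    [-0.12,-0.4,0,0.2,45],
    [-0.134,-0.447,-0.05,0.2,45],
    [-0.134,-0.447,-0.1,0.2,45],
    [-0.134,-0.447,-0.14,0.2,45],
  ],
)

```text
time: 15.52
ee_pos: [531.5, -142.3, 153.3]
ee_rot: [0.0, -0.227, 0.974, -0.0]
contact_force: [0.1, 0.4, -0.4]
gripper_width: 41.2
grasp_force: 0.0
```

Run:
```python
from h import *
d=grab('scene','s12.png');s=sense();print(s['ee_pos'],s['ee_rot'],s['gripper_width'])
c=[532,-140.5];a=np.radians(26.5);print(proj(d,[[c[0]+k*np.cos(a),c[1]+k*np.sin(a),104] for k in(-30,0,30)]))
p=proj(d,[[*c,104]])[0].astype(int)
im=cv2.imread('pics/s12.png')[p[1]-75:p[1]+75,p[0]-100:p[0]+100];cv2.imwrite('pics/c8.png',cv2.resize(im,(800,600),interpolation=cv2.INTER_CUBIC));print(p)
```

```text
[ 529.90471042 -141.03848774  150.15624387] [-0.00259225 -0.22760218  0.97374952  0.00155053] 41.35574228188027
[[440.88119527 321.45493466]
 [446.94191901 311.7595899 ]
 [452.64222181 302.6408108 ]]
[446 311]
```

View pics/c8.png

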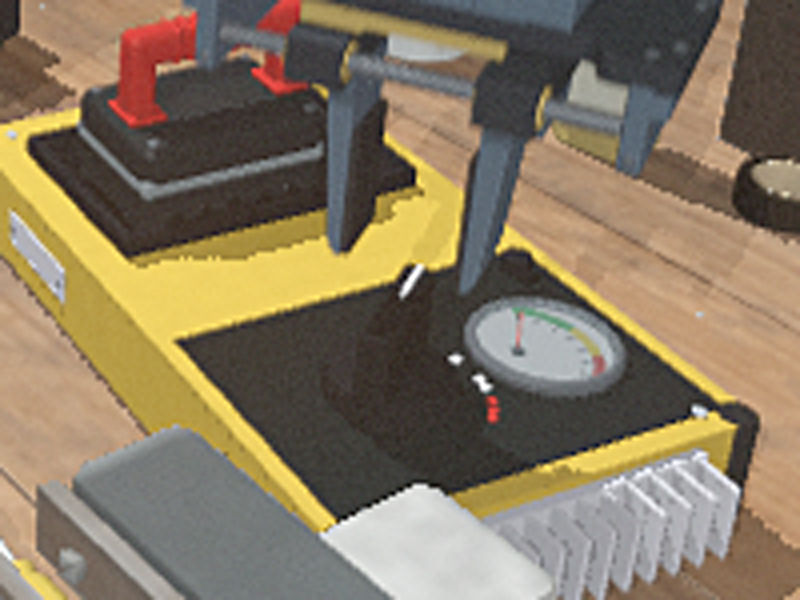

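The fingers straddle the dial's bar, with the pointer tip at about (451,303) against (452.6,302.6) predicted, and the pack looks seated. The gripper body will swing towards the vise, so I'll check the vise's height by triangulation.

Run:
```python
from h import *
t=get_image('top');s=get_image('scene')
def P(d):
    return np.array(d['intrinsics'],float)@np.c_[cv2.Rodrigues(np.array(d['rvec'],float))[0],np.array(d['tvec'],float).ravel()]
# white block: top view / scene centre of top face ; nearest jaw corners
X=cv2.triangulatePoints(P(t),P(s),np.array([[548.],[275.]]),np.array([[452.],[375.]]));X=X[:3]/X[3];print(X.ravel())
print(cast(t,[[510,258],[560,258],[490,265],[495,320]],X[2,0]).round())
print(sense()['joint_pos'])
```

```text
[ 387.28738265 -281.8870471   153.62001445]
[[ 422. -209.  154.]
 [ 419. -308.  154.]
 [ 410. -169.  154.]
 [ 303. -173.  154.]]
[-2.79392343e-01  3.50503700e-01  1.74912011e+00  1.17071138e-04
  1.04430076e+00 -2.31129730e+00]
```

Vise top is about 154 mm with its nearest edge at x≈422; the swung gripper's corner reaches x≈441, so it clears. Descend and grip the dial.

Request:
arm_command(
  moves=[
    [0,0,-0.05,0,45],
    [0,0,-0.1,0,45],
    [0,0,-0.125,0,45],
    [0,0,-0.137,0,45],
    [0,0,-0.137,0,0],
    [0,0,-0.137,0,0],
    [0,0,-0.137,0,0],
    [0,0,-0.137,0,0],
  ],
)

```text
time: 16.33
ee_pos: [532.8, -140.3, 100.5]
ee_rot: [0.001, -0.229, 0.974, 0.0]
contact_force: [-2.8, 10.3, 5.6]
gripper_width: 17.3
grasp_force: 5.6
```

Request:
arm_command(
  moves=[
    [0,0,0,0,0],
    [0,0,0,0,0],
    [0,0,0,0,0],
    [0,0,0,0,0],
    [0,0,0,0,0],
    [0,0,0,0,0],
    [0,0,0,-0.02,0],
    [0,0,0,-0.04,0],
  ],
)

```text
time: 17.0
ee_pos: [532.1, -138.7, 100.4]
ee_rot: [0.0, -0.165, 0.986, 0.002]
contact_force: [-1.0, 6.5, 4.1]
gripper_width: 14.1
grasp_force: 30.0
```

Request:
arm_command(
  moves=[
    [0,0.003,0,-0.03,0],
    [0,0.003,0,-0.06,0],
    [0,0.003,0,-0.09,0],
    [0,0.003,0,-0.12,0],
    [0,0.003,0,-0.15,0],
    [0,0.003,0,-0.18,0],
    [0,0.003,0,-0.21,0],
    [0,0.003,0,-0.24,0],
  ],
)

```text
time: 17.67
ee_pos: [532.1, -138.4, 100.4]
ee_rot: [-0.0, 0.21, 0.978, 0.001]
contact_force: [-1.8, 3.8, 3.7]
gripper_width: 13.9
grasp_force: 30.0
```

Request:
arm_command(
  moves=[
    [0,0,0,-0.03,0],
    [0,0,0,-0.06,0],
    [0,0,0,-0.09,0],
    [0,0,0,-0.11,0],
    [0,0,0,-0.12,0],
    [0,0,0,-0.125,0],
    [0,0,0,-0.13,0],
    [0,0,0,-0.13,0],
  ],
)

```text
time: 18.33
ee_pos: [532.2, -138.3, 100.4]
ee_rot: [-0.0, 0.401, 0.916, 0.001]
contact_force: [-2.3, 4.9, 4.7]
gripper_width: 14.0
grasp_force: 30.1
```

Run:
```python
from h import *
s=sense();q=s['ee_rot'];a=np.degrees(2*np.arctan2(q[2],q[1]))-90;print('tool y yaw',a,'dial',np.radians(116.5-a),s['ee_pos'],s['contact_force'],s['wrist_torque'],s['gripper_width'],s['joint_pos'])
```

```text
tool y yaw 42.759155605750095 dial 1.2870205278804643 [ 532.15512269 -138.27611876  100.40920977] [-2.34736516  4.92169701  4.74559933] [1.06278345 0.42926108 0.82768796] 13.952356544990774 [-2.75834924e-01  4.05718589e-01  1.81685387e+00  1.55290392e-03
  9.19358000e-01 -1.02306476e+00]
```

The wrist carries 0.83 N m, well above the return spring's 0.2 N m, so the dial is against its end stop. Holding for over two seconds.

Request:
arm_command(
  moves=[
    [0,0,0,0,0],
    [0,0,0,0,0],
    [0,0,0,0,0],
    [0,0,0,0,0],
    [0,0,0,0,0],
    [0,0,0,0,0],
    [0,0,0,0,0],
    [0,0,0,0,0],
  ],
)

```text
time: 19.0
ee_pos: [532.2, -138.3, 100.4]
ee_rot: [-0.0, 0.4, 0.916, 0.001]
contact_force: [-1.0, 5.6, 5.0]
gripper_width: 14.0
grasp_force: 30.1
```

Request:
arm_command(
  moves=[
    [0,0,0,0,0],
    [0,0,0,0,0],
    [0,0,0,0,0],
    [0,0,0,0,0],
    [0,0,0,0,0],
    [0,0,0,0,0],
    [0,0,0,0,0],
    [0,0,0,0,0],
  ],
)

```text
time: 19.67
ee_pos: [532.2, -138.3, 100.4]
ee_rot: [-0.0, 0.4, 0.916, 0.001]
contact_force: [-1.9, 4.6, 6.7]
gripper_width: 13.7
grasp_force: 30.1
```

Request:
arm_command(
  moves=[
    [0,0,0,0,0],
    [0,0,0,0,0],
    [0,0,0,0,0],
    [0,0,0,0,0],
    [0,0,0,0,0],
    [0,0,0,0,0],
    [0,0,0,0,0],
    [0,0,0,0,0],
  ],
)

```text
time: 20.33
ee_pos: [532.1, -138.2, 100.4]
ee_rot: [-0.0, 0.4, 0.916, 0.001]
contact_force: [-1.0, 5.8, 4.8]
gripper_width: 13.8
grasp_force: 30.1
```

Request:
arm_command(
  moves=[
    [0,0,0,0,0],
    [0,0,0,0,0],
    [0,0,0,0,0],
    [0,0,0,0,0],
    [0,0,0,0,0],
    [0,0,0,0,0],
    [0,0,0,0,0],
    [0,0,0,0,0],
  ],
)

```text
time: 21.0
ee_pos: [532.2, -138.3, 100.4]
ee_rot: [-0.0, 0.4, 0.916, 0.001]
contact_force: [-1.7, 4.5, 7.0]
gripper_width: 14.1
grasp_force: 30.1
```

Run:
```python
from h import *
s=sense();print(s['wrist_torque'],s['grasp_force'],s['gripper_width'],s['time'])
d=grab('scene','s13.png');hsv=cv2.cvtColor(d['img'],cv2.COLOR_RGB2HSV)
m=cv2.inRange(hsv,(0,150,50),(8,255,255))|cv2.inRange(hsv,(172,150,50),(180,255,255))
print([(c,int(np.where(m[225:262,c])[0].min()+225)) for c in range(373,425,6) if m[225:262,c].any()])
from station import ticket
print(ticket.finish_job())
```

```text
[0.9817444  0.49272897 0.83721572] 30.083140432834625 14.05602341436484 21.0
[(373, 261), (379, 243), (385, 242), (391, 240), (397, 239), (403, 238), (409, 237), (415, 236), (421, 237)]
the job is handed in; nothing more can be done
None
```

I handed the job in at about 21 s, with the red-handled pack seated and released in the dock and the gripper holding the dial against its third-position stop for over two seconds; the pack swung in the grip on the first try, so I set it on free bench and regripped it, and no verdict was returned.

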